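Hold down the recessed reset button of the kiln controller

ROBOT

A 6-joint arm with a two-finger parallel gripper is mounted at the origin on a cart in front of the work surface, level with it; the furniture and walls round the work are solid. World frame = base frame: x ahead of the robot, y to its left, z up, the work surface at z = 0. Lengths are in m, angles in degrees, forces in N, time in s.
With the tool pointing down it reaches from about 0.35 to 0.975 m from the base axis. Payload 4.9 kg.
Tool frame: the origin (TCP) lies between the finger pads; the fingertips stand 25 mm ahead of it and the grasp point (between the pads) lies 6 mm ahead of it; z points along the fingers, y is the line along which they close (so a half turn about z gives the same grasp; the last joint's range is limited). The gripper opens to 85 mm and grips with 20 to 120 N. Pads are 22 mm wide; open, the fingers measure 114 mm over their backs; the gripper's body (76 mm by 85 mm) begins 54 mm behind the grasp point. The pads swing forward as they close: fully open they stand 13 mm farther back than shut.
Start: joints at [-73.396, 3.019, 92.412, -0, 84.569, -6.818], TCP at [0.248, -0.573, 0.256] pointing down, gripper open.
Joint ranges: [-172.51, 172.51], [-57.92, 126.97], [3.15, 148.05], [-58.71, 238.71], [5.1, 150.11], [-179.66, 179.66]. Speed limits (degrees/s): [147.25, 147.25, 180, 180, 180, 180].

INTERFACE

Orientations are given as [roll, pitch, yaw] about the fixed x, y, z axes, in that order (R = Rz(yaw) Ry(pitch) Rx(roll)).
In Python, from rig import arm gives the robot as it stands.
- The arm moves only by the tool jog_arm, never from a script. Its argument "moves" is a list of rows, each a list of 3 entries, a list of its own where there are three numbers: the shift along the world's x, y, z in cm, then the turn about the world's z in degrees, then the opening, from 0 (shut) to 1 (fully open). A call has 1 to 8 rows; each row shifts and turns the commanded pose from where the row before left it; what a row does not reach is not made up. A row lasts 1/12 s, in which the tool goes at most 41.7 mm and 7.16 degrees, less where a joint would pass 70% of its speed; a pose out of reach is approached as far as the arm can. A call is refused whole if a number of a shift passes 4.17 or a number of a turn 7.16, either way. A call with a gripper value outside its range is refused whole. The fingers move at their own pace and stop on an object; the grip force is fixed at half the most. Time passes only in rows, so rows that do not move let the fingers close. It gives the time, the measured TCP pose, the force, the opening and the grip force at its end, in the units of the state.
- arm.state(): the state, without advancing time (a new reading comes with each control period).
- arm.get_image(name): name is "scene" or "top" or "wrist"; returns the picture (384x512x3 uint8, blue, green, red); there is no depth.
- arm.get_calibration(name): a dict with "K" (3x3 intrinsics, pixels), "xyz" and "attitude" of the camera in the world; the wrist camera has in their place "mount" (4x4, takes a point from camera to tool coordinates, whose origin is the TCP and whose axes are the flange's). Camera axes: x right, y down, z forward; pixel columns grow to the right and rows downward; lengths in m; the calibration is good to about 2 mm. A picture is of the moment at which its call begins: read the wrist's pose just before it. get_calibration takes no time and is no camera call.
- arm.hand_in(): hands the job in; it is judged then, once.
Trained networks look in the newest picture that a camera, given by its name, has taken for a name from the list of things; names that differ only in an ending like _2 or _b are one class to them, and where a whole thing is asked for, a point or a joint stands for the part that bears it (a point fixed in the world has none). Each returns a list of dicts, best first, with "confidence" (0 to 1); they miss things now and then, are a little off and sometimes report something else, mostly with a low value. They report only what shows in the picture. A call takes as long as a camera call. They do not tell look-alikes from the thing itself.
- arm.find_in(camera, thing): "extent" ([left, top, right, bottom] in pixels, round what is visible of it).
The state is a dict: "clock": time; "joints": joint angles; "qd": joint speeds; "effort": joint torques, N m; "eef_pos": TCP position; "ee_rot": TCP orientation; "force": force on the tool from outside, world axes, zero at the start; "torque": the same for the moment, N m; "grip_width": finger opening in m; "grasp_force": force on a finger pad.
Only numpy, scipy, OpenCV 4.12 (cv2) and the standard library are available. Lean on these libraries where they do the work, as an engineer would, in place of code of your own. Each camera call takes 0.05 s, during which the arm holds its last target. There are 200 camera calls.

TASK

The kiln controller has to be reset. Slide the small metal shutter on its top fully open by its tab, then take the bead pick out of the wooden block, reach its point straight down through the round opening that the shutter covered, and press the recessed button with it as far as it goes. Hold the button down for at least two seconds and finish like that, still gripping the pick and holding the button down; leave the jar, the graphite block and the tweezers where they are.

Things in the scene. Friction and masses are not known exactly. Their poses are not given: they have to be found in the camera images.
- controller: grey box with a black foot, 120 (x) x 140 (y) x 70 mm high, fixed to the bench; origin at the centre of its underside, z up. On its top: a low dark display, a small blank round key and the shutter between two low rails (5 mm high)
- aperture (a point): centre of the mouth of the round opening in the controller's flat top (70 mm above the bench): 18 mm in diameter, a straight vertical shaft. The round black reset button fills its bottom, its face 28 mm below the mouth when up. The shut shutter covers it. z up, y of the controller
- shutter (a joint): sliding shutter, an aluminium plate 34 x 46 x 3 mm on the controller's top: 0 = shut, 0.040 m = fully open; it slides along the controller's +y, rubs with about 2.5 N and stays where it is left
- shutter_tab (a point): grip point on the shutter's upright tab: the tab is 24 mm wide (controller x), 8 mm thick (controller y, the sliding direction) and stands 35 mm above the shutter plate; this point is 10 mm below its top, 25 mm above the plate and 29 mm above the controller's top. It moves with the shutter; with the shutter shut it is 22 mm to the controller's +y of the aperture
- reset_button (a joint): travel of the spring button: 0 = up, 0.008 m = fully down (downwards); the spring takes 2 N to start and about 5.2 N fully down; it springs back when let go
- pick_stand: plain wooden block 75 x 75 x 45 mm, fixed; origin at the centre of its underside, z up; a 12.5 mm square hole 30 mm deep in the middle of its top holds the pick. Fixed furniture beyond it: a jar carousel 360 mm tall and 250 mm across with its axis at x 0.68, y -0.21; a case 200 (x) x 180 (y) x 121 mm with its centre at x 0.58, y 0.06; a kiln 171 mm tall with its centre at x 0.56, y -0.58
- pick: bead pick, a slim tool 141 mm long, solid and 9 x 9 mm square in section for contact (handle half thicker to the eye, tapering to the point), about 30 g. It stands upright in the block with its point down. Its own x axis runs along it from handle end to point; origin half-way along, on one of its sides
- pick_handle (a point): point on the pick's axis in the middle of its handle, where to grip it: 100 mm from the point, 41 mm from the handle's end; frame axes as the pick's (x along it to the point, y and z normal to its flat sides); at the start its y axis is the block's y axis
- pick_tip (a point): the end of the pick's point, on its axis; at the start 15 mm above the bench, at the bottom of the hole in the block
- frit_jar: bystander: small grey jar with white lid, 58 x 58 x 61 mm, stands loose; origin under its centre
- marver: bystander: black graphite block 50 x 50 x 18 mm, loose; origin under its centre
- loose_tweezers: bystander: steel tweezers 125 x 15 x 8 mm, lying loose; origin under their centre
Things that resemble listed ones, but are neither listed nor needed, are in the scene too. What is meant by the pick is not yellow, and is the larger of those in its own colour.

How it is judged (in metres and radians):
On the way, in this order (a step that is already met when the one before it is completed fails the run):
1. the shutter is slid fully open (at least 34 of 40 mm) (value of joint shutter above 0.034 m), for 0.2 s.
2. the pick is drawn out of the block, gripped (contact force between the fingers and pick above 1 N and z of pick_tip in the frame of pick_stand above 0.05 m), for 0.1 s.
3. the button is held down through the opening with the gripped pick for two seconds (value of joint reset_button above 0.005 m and contact force between pick and reset_button above 1 N and contact force between the fingers and pick above 1 N and value of joint shutter above 0.034 m and angle between the x axis of pick and the z axis of controller, either way round below 0.2 rad), for 2 s.
At the end, for the whole second after the job is handed in: The reset button is still at least 5 mm down (of 8), pressed by the pick with more than 1 N, the fingers still gripping the pick (more than 1 N), the pick within 0.2 rad of upright, the shutter at least 34 mm open (all of step 3 and velocity of joint reset_button below 0.01 m/s); the arm keeps its last pose, push and grip.
It fails at once if the jar is pushed more than 30 mm away (distance of frit_jar from where it was at the start of the episode above 0.03 m).
It fails at once if the graphite block is pushed more than 30 mm away (distance of marver from where it was at the start of the episode above 0.03 m).
It fails at once if the pair of tweezers is pushed more than 30 mm away (distance of loose_tweezers from where it was at the start of the episode above 0.03 m).
It also fails if it takes over 72 s, if anything falls off the work surface, if the arm or the gripper's body presses on something with over 40 N, if the wrist force passes 120 N, or if a joint passes its speed limit or range.

## Working session

There is one attempt and no reset: what is moved stays moved. The work goes in short steps, Python scripts to look and compute and a tool call to move; the robot and the scene stay as the last step left them, time stands still between calls to the robot, and variables do not carry over. Pictures are saved under pics/ and viewed, at most 10 in all, crops included, and the job is handed in when it is done.

Besides the shell and the picture viewer there is one more tool, called as a command line: name --argument value ..., lists and objects as JSON in quotes. jog_arm: Moves the arm, as the interface text tells. Its arguments: {"type":"object","properties":{"moves":{"type":"array","items":{"type":"array"}}},"required":["moves"]}

```bash
mkdir -p pics; cat > h.py <<'E'
import numpy as np,cv2
from rig import arm
from scipy.spatial.transform import Rotation as R
def cam(n):
    c=arm.get_calibration(n);K=np.array(c["K"])
    if n=="wrist":
        s=arm.state();T=np.eye(4);T[:3,:3]=R.from_euler('xyz',s["ee_rot"],degrees=True).as_matrix();T[:3,3]=s["eef_pos"]
        T=T@np.array(c["mount"]);return K,T[:3,:3],T[:3,3]
    a=np.array(c["attitude"],float)
    Rm=a if a.shape==(3,3) else R.from_euler('xyz',a,degrees=True).as_matrix()
    return K,Rm,np.array(c["xyz"])
def ray(C,uv,z):
    K,Rm,t=C;d=Rm@np.linalg.inv(K)@[uv[0],uv[1],1];return t+d*(z-t[2])/d[2]
def proj(C,p):
    K,Rm,t=C;q=K@(Rm.T@(np.array(p)-t));return q[:2]/q[2]
E
python3 - <<'E'
from h import *
print(arm.state()); 
ims=[]
for n in("scene","top"):
    print(n,arm.get_calibration(n)); ims.append(arm.get_image(n)); cv2.imwrite(f"pics/{n}.png",cv2.resize(ims[-1],(800,600)))
    for t in("controller","shutter_tab","pick_stand","pick","frit_jar","marver","loose_tweezers"):
        print(n,t,[(np.round(d["extent"]).tolist(),round(d["confidence"],2)) for d in arm.find_in(n,t)][:4])
print(arm.get_calibration("wrist"))
E
```

```text
{'clock': 0.0, 'joints': array([-7.33969598e+01,  3.05883874e+00,  9.24922263e+01, -8.16897338e-04,
        8.45672434e+01, -6.81980065e+00]), 'qd': array([ 0.00452125,  0.19231448,  0.09802584,  0.11307336, -0.07670751,
        0.00841896]), 'effort': array([-1.39330554e-03, -3.93690240e+01, -3.70173025e+01, -1.85120784e-04,
        7.13565300e-03,  4.01274235e-06]), 'eef_pos': array([ 0.2482642 , -0.57295963,  0.25504446]), 'ee_rot': array([-1.79882432e+02, -1.32414665e-02,  2.34229055e+01]), 'force': array([ 0.87733389,  0.18037795, -0.12353408]), 'torque': array([-0.04809903,  0.02631887, -0.01163769]), 'grasp_force': 0.0, 'grip_width': 0.08548362990345415}
scene {'K': array([[403.08925772,   0.        , 252.858155  ],
       [  0.        , 403.08925772, 195.33515636],
       [  0.        ,   0.        ,   1.        ]]), 'xyz': array([-0.13805091, -0.31031757,  0.64748759]), 'attitude': array([-128.54753089,   -1.3658283 ,  -62.55714926])}
scene controller [([154.0, 161.0, 202.0, 211.0], 0.55)]
scene shutter_tab [([165.0, 160.0, 185.0, 178.0], 0.52)]
scene pick_stand [([306.0, 23
[... 827 characters left out ...]
195.0, 264.0, 212.0], 0.67)]
top frit_jar [([211.0, 195.0, 225.0, 216.0], 0.58)]
top marver [([240.0, 196.0, 266.0, 214.0], 0.85)]
top loose_tweezers [([166.0, 177.0, 184.0, 190.0], 0.27)]
{'K': array([[295.72437832,   0.        , 250.31302483],
       [  0.        , 295.72437832, 194.25463127],
       [  0.        ,   0.        ,   1.        ]]), 'mount': array([[ 3.18611339e-05, -9.50302833e-01, -3.11327037e-01,
         7.97453604e-02],
       [ 9.99999783e-01, -1.74674913e-04,  6.35522034e-04,
         1.80722915e-05],
       [-6.58319412e-04, -3.11326989e-01,  9.50302621e-01,
        -1.18937092e-01],
       [ 0.00000000e+00,  0.00000000e+00,  0.00000000e+00,
         1.00000000e+00]])}
```

View pics/scene.png

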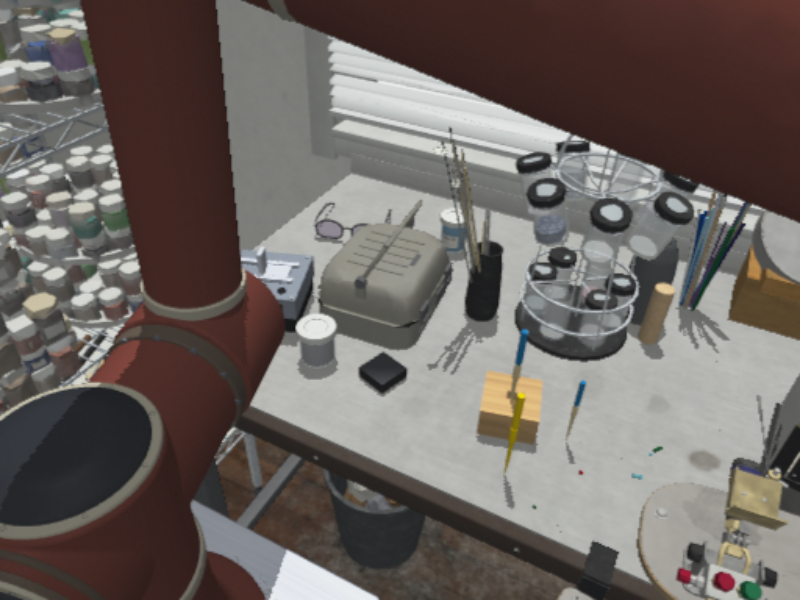

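View pics/top.png

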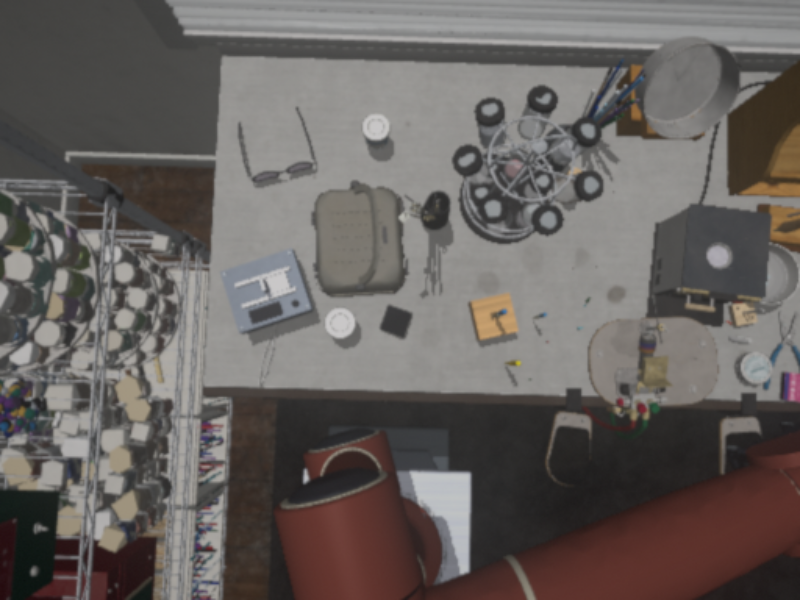

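```bash
python3 - <<'E'
from h import *
C=cam("top");s=1.5625
f=lambda u,v,z:np.round(ray(C,(u/s,v/s),z),3)
for n,u,v,z in[("c1",222,270,.07),("c2",295,250,.07),("c3",312,310,.07),("c4",240,333,.07),("tab?",278,283,.1),("blockA",472,303,.045),("B",511,292,.045),("C",518,332,.045),("D",479,342,.045),("pickhandle",500,314,.15),("blue2",540,316,.08),("yellow",515,363,.1),("jar",340,322,.061),("marver",396,321,.018)]: print(n,f(u,v,z))
im=cv2.imread("pics/top.png")
im=arm.get_image("top")
a=cv2.resize(im[155:220,135:210],(600,520),interpolation=cv2.INTER_CUBIC)
cv2.imwrite("pics/c1.png",a)
b=cv2.resize(arm.get_image("scene")[200:300,290:390],(600,600),interpolation=cv2.INTER_CUBIC)
cv2.imwrite("pics/c2.png",b)
E
```

```text
c1 [0.518 0.314 0.07 ]
c2 [0.559 0.181 0.07 ]
c3 [0.448 0.145 0.07 ]
c4 [0.402 0.275 0.07 ]
tab? [0.493 0.204 0.1  ]
blockA [ 0.472 -0.153  0.045]
B [ 0.496 -0.227  0.045]
C [ 0.42  -0.241  0.045]
D [ 0.399 -0.167  0.045]
pickhandle [ 0.444 -0.189  0.15 ]
blue2 [ 0.449 -0.274  0.08 ]
yellow [ 0.361 -0.225  0.1  ]
jar [0.428 0.093 0.061]
marver [ 0.436 -0.011  0.018]
```

View pics/c1.png

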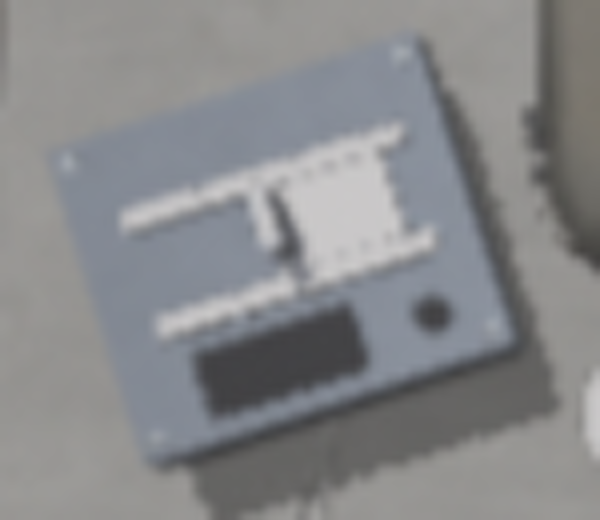

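View pics/c2.png

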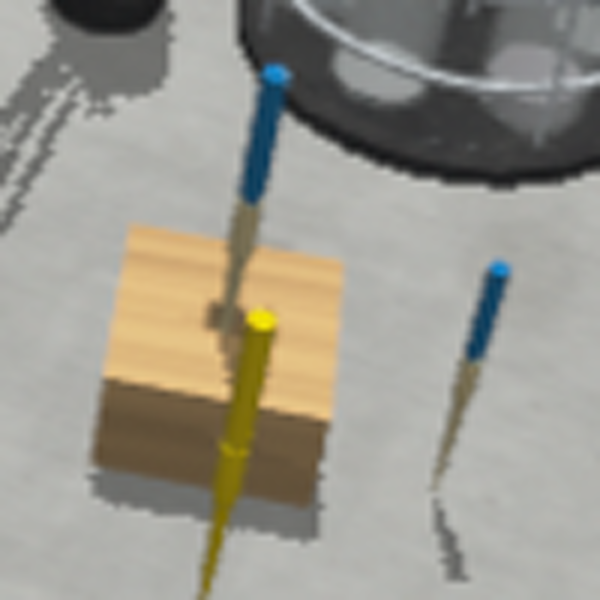

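The pick candidates in c2 are blue in the block (240,200), a small blue one (470,370) and a yellow one (230,450). The pick meant is the blue one in the block: it isn't yellow, and it's the larger of the two blues. In c1 the shutter plate is at (340,215), with its tab at about (258,218). The free rail run is to the left, so controller +y points left in the image (world yaw about 18°).

jog_arm --moves '[[[1,3.8,0.2],0,1],[[1,3.8,0.2],0,1],[[1,3.8,0.2],0,1],[[1,3.8,0.2],0,1],[[1,3.8,0],0,1],[[1,3.8,0],0,1],[[1,3.8,0],0,1],[[1,3.8,0],0,1]]'

```text
clock: 1.57
eef_pos: [0.3285, -0.2678, 0.2644]
ee_rot: [180.0, -0.0, 23.4]
force: [0.9, -0.2, 0.2]
grip_width: 0.0853
grasp_force: 0.0
```

jog_arm --moves '[[[1,3.8,0],0,1],[[1,3.8,0],0,1],[[1,3.8,0],0,1],[[1,3.8,0],0,1],[[1,3.8,0],0,1],[[1,3.8,0],0,1],[[1,3.8,0],0,1],[[1,3.8,0],0,1]]'

```text
clock: 2.23
eef_pos: [0.4085, 0.0366, 0.2648]
ee_rot: [179.9, -0.1, 23.4]
force: [1.3, -0.7, 0.1]
grip_width: 0.0854
grasp_force: 0.0
```

jog_arm --moves '[[[1.4,3.8,0],-2.5,1],[[1.4,3.8,0],-2.5,1],[[1.4,3.8,0],0,1],[[1.4,3.8,0],0,1],[[1.4,3.8,0],0,1],[[0,0,0],0,1],[[0,0,0],0,1]]'

```text
clock: 2.82
eef_pos: [0.4784, 0.2262, 0.2637]
ee_rot: [180.0, 0.1, 18.6]
force: [1.0, -0.3, 0.3]
grip_width: 0.085
grasp_force: 0.0
```

```bash
python3 - <<'E'
from h import *
C=cam("wrist");im=arm.get_image("wrist");s=arm.state();print(s["clock"],s["eef_pos"],s["ee_rot"])
cv2.imwrite("pics/w1.png",cv2.resize(im,(800,600),interpolation=cv2.INTER_CUBIC));np.savez("w1.npz",K=C[0],R=C[1],t=C[2],im=im)
for t in("shutter_tab","shutter","controller"): print(t,arm.find_in("wrist",t)[:2])
E
```

```text
2.8667 [0.47827115 0.22499885 0.26390633] [1.79980112e+02 6.71036896e-02 1.85098845e+01]
shutter_tab [{'extent': [244.1, 151.1, 285.5, 187.6], 'confidence': 0.85}]
shutter [{'extent': [241.0, 150.2, 288.8, 188.6], 'confidence': 0.98}]
controller [{'extent': [174.9, 108.6, 312.8, 226.8], 'confidence': 0.82}]
```

View pics/w1.png

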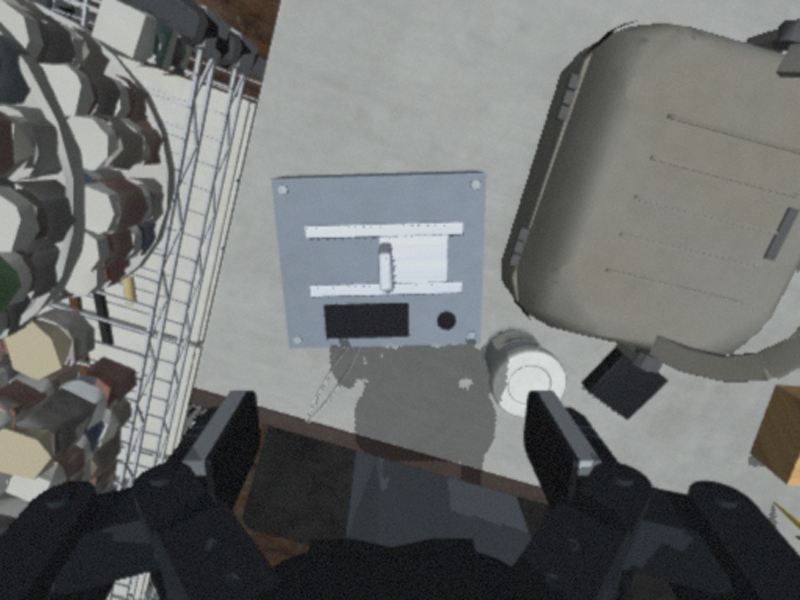

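```bash
python3 - <<'E'
from h import *
d=np.load("w1.npz");C=(d["K"],d["R"],d["t"]);s=1.5625
f=lambda u,v,z:ray(C,(u/s,v/s),z)
P=[f(u,v,.07) for u,v in((274,178),(486,172),(480,347),(290,347))]
for p in P: print(np.round(p,4))
print("sides",[round(np.linalg.norm(P[i]-P[(i+1)%4]),4) for i in range(4)])
for a,b in((0,1),(3,2)): v=P[a]-P[b];print(np.degrees(np.arctan2(-v[0],v[1])))
for a,b in((0,3),(1,2)): v=P[a]-P[b];print(np.degrees(np.arctan2(v[1],v[0])))
print("ctr",np.mean(P,0),"tabtop",f(386,271,.109), "plate right mid",f(448,259,.074),"rail ends top",f(305,232,.075),f(463,229,.075),"bot",f(311,291,.075),f(462,287,.075))
E
```

```text
[0.5141 0.3187 0.07  ]
[0.5619 0.1888 0.07  ]
[0.4457 0.1459 0.07  ]
[0.4012 0.2782 0.07  ]
sides [np.float64(0.1384), np.float64(0.1239), np.float64(0.1396), np.float64(0.12)]
20.174324612523602
18.593819550410753
19.683366459182498
20.252525168868765
ctr [0.48070935 0.23290256 0.07      ] tabtop [0.48764974 0.23230436 0.109     ] plate right mid [0.50059477 0.19244973 0.074     ] rail ends top [0.48753693 0.28952047 0.075     ] [0.52300679 0.19042649 0.075     ] bot [0.4492104  0.27474115 0.075     ] [0.48535142 0.17641297 0.075     ]
```

jog_arm --moves '[[[0.9,0.7,-3],1.3,1],[[0,0,-3],0,1],[[0,0,-3],0,1],[[0,0,-3],0,1],[[0,0,-2],0,1],[[0,0,-1.8],0,1],[[0,0,0],0,0],[[0,0,0],0,0]]'

```text
clock: 3.68
eef_pos: [0.4869, 0.2303, 0.1059]
ee_rot: [-180.0, 0.1, 19.6]
force: [0.0, -0.0, 0.5]
grip_width: 0.0637
grasp_force: 0.0
```

jog_arm --moves '[[[0,0,0],0,0],[[0,0,0],0,0],[[0,0,0],0,0],[[0,0,0],0,0],[[0,0,0],0,0],[[0,0,0],0,0]]'

```text
clock: 4.18
eef_pos: [0.4882, 0.2319, 0.1078]
ee_rot: [-180.0, -0.1, 19.8]
force: [-0.9, 1.0, 5.1]
grip_width: 0.0073
grasp_force: 60.9
```

jog_arm --moves '[[[0,0,0.2],0,0],[[-0.35,0.98,0],0,0],[[-0.35,0.98,0],0,0],[[-0.35,0.98,0],0,0],[[-0.34,0.94,0],0,0],[[0,0,0],0,0],[[0,0,0],0,0],[[0,0,0],0,0]]'

```text
clock: 4.85
eef_pos: [0.4753, 0.267, 0.1077]
ee_rot: [179.5, -0.1, 19.8]
force: [8.4, -13.0, -3.5]
grip_width: 0.0066
grasp_force: 60.7
```

jog_arm --moves '[[[-0.1,0.28,0],0,0],[[0,0,0],0,0],[[0,0,0],0,0],[[0,0,0],0,0]]'

```text
clock: 5.18
eef_pos: [0.4752, 0.2673, 0.1076]
ee_rot: [179.2, -0.0, 19.8]
force: [11.8, -22.7, -4.2]
grip_width: 0.0068
grasp_force: 60.7
```

jog_arm --moves '[[[0,0,0],0,1],[[0,0,0],0,1],[[0,0,0],0,1],[[0,0,0],0,1],[[0,0,0],0,1],[[0,0,3],0,1],[[0,0,4],0,1],[[0,0,4],0,1]]'

```text
clock: 5.85
eef_pos: [0.4711, 0.273, 0.218]
ee_rot: [-180.0, 0.2, 19.8]
force: [1.3, 0.8, 1.3]
grip_width: 0.0852
grasp_force: 0.0
```

jog_arm --moves '[[[1.5,-3.5,0],0,1],[[-1,-1.5,0],0,1],[[0,0,0],0,1],[[0,0,0],0,1]]'

```text
clock: 6.18
eef_pos: [0.4772, 0.2231, 0.2183]
ee_rot: [-180.0, -0.0, 19.7]
force: [-1.0, 0.9, -0.2]
grip_width: 0.0855
grasp_force: 0.0
```

```bash
python3 - <<'E'
from h import *
C=cam("wrist");im=arm.get_image("wrist");s=arm.state();print(s["clock"],s["eef_pos"],s["ee_rot"],s["force"])
np.savez("w2.npz",K=C[0],R=C[1],t=C[2],im=im)
p=proj(C,(.495,.2116,.07)).astype(int);print(p)
x0,y0=p[0]-100,max(p[1]-75,0)
print(x0,y0);cv2.imwrite("pics/w2.png",cv2.resize(im[y0:y0+150,x0:x0+200],(800,600),interpolation=cv2.INTER_CUBIC))
E
```

```text
6.2333 [0.47719144 0.22345341 0.21799044] [-1.79967427e+02  1.38974927e-02  1.97237029e+01] [-0.02393808  0.92639332 -0.41193455]
[268 173]
168 98
```

View pics/w2.png

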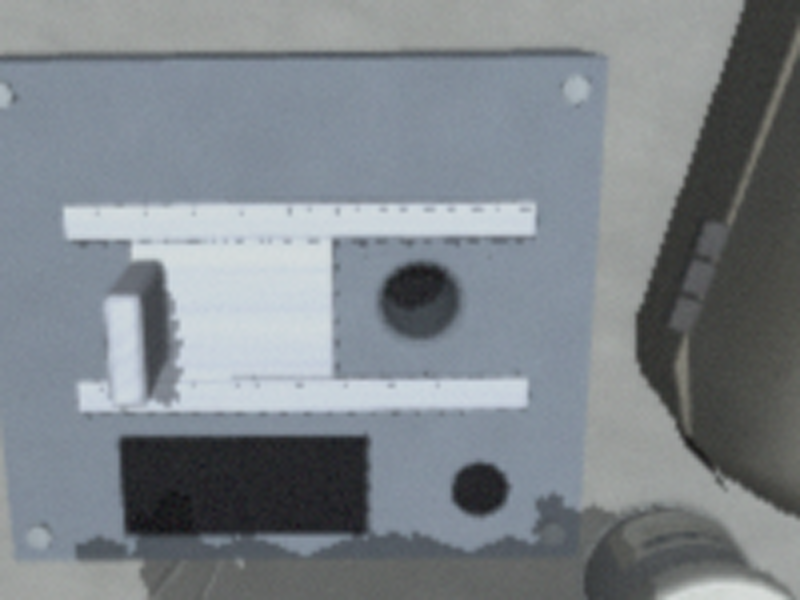

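```bash
python3 - <<'E'
from h import *
d=np.load("w2.npz");C=(d["K"],d["R"],d["t"])
print("ap",ray(C,(272.6,172.5),.07),[ray(C,(168-.375+a/4,98-.375+b/4),.07) for a,b in((379,299.5),(461,299.5),(420,260),(420,339))])
print("tabtop",ray(C,(168+125/4,98+348/4),.109))
for q in((5,55),(605,55),(580,555),(15,558)):print(np.round(ray(C,(168+q[0]/4,98+q[1]/4),.07),4))
E
```

```text
ap [0.49690908 0.20804476 0.07      ] [array([0.4937112 , 0.21698365, 0.07      ]), array([0.50012261, 0.19906211, 0.07      ]), array([0.50561956, 0.21136885, 0.07      ]), array([0.48802642, 0.20460475, 0.07      ])]
tabtop [0.47549268 0.26595632 0.109     ]
[0.5174 0.3123 0.07  ]
[0.5614 0.1893 0.07  ]
[0.449  0.1464 0.07  ]
[0.4007 0.2789 0.07  ]
```

jog_arm --moves '[[[-1,-3.7,1],0,1],[[-1,-3.8,1],0,1],[[-1,-3.8,1],0,1],[[-1,-3.8,1],0,1],[[-1,-3.8,1],0,1],[[-0.5,-4,0],-2,1],[[0,-4,0],-2,1],[[0,-4,0],-1,1]]'

```text
clock: 6.9
eef_pos: [0.4224, -0.0868, 0.2685]
ee_rot: [180.0, -0.1, 14.7]
force: [0.2, 0.2, 0.3]
grip_width: 0.0854
grasp_force: 0.0
```

jog_arm --moves '[[[0,-4,0],0,1],[[0,-4,0],0,1],[[0,-3,0],0,1],[[0,0,0],0,1],[[0,0,0],0,1],[[0,0,0],0,1]]'

```text
clock: 7.4
eef_pos: [0.4228, -0.195, 0.2677]
ee_rot: [-179.9, 0.0, 14.8]
force: [-0.4, 0.0, -0.2]
grip_width: 0.0852
grasp_force: 0.0
```

```bash
python3 - <<'E'
from h import *
C=cam("wrist");im=arm.get_image("wrist");s=arm.state();print(s["clock"],s["eef_pos"],s["ee_rot"],s["force"])
np.savez("w3.npz",K=C[0],R=C[1],t=C[2],im=im)
cv2.imwrite("pics/w3.png",cv2.resize(im,(800,600),interpolation=cv2.INTER_CUBIC))
for t in("pick","pick_stand"): print(t,arm.find_in("wrist",t)[:3])
E
```

```text
7.45 [ 0.42283185 -0.19467821  0.26786549] [-1.79938080e+02  1.65108498e-02  1.48227428e+01] [ 0.20358957  0.51914608 -0.37148765]
pick [{'extent': [255.8, 215.9, 267.5, 265.9], 'confidence': 0.74}, {'extent': [252.7, 145.3, 263.4, 173.7], 'confidence': 0.62}, {'extent': [315.8, 161.0, 340.2, 185.7], 'confidence': 0.55}]
pick_stand [{'extent': [219.7, 113.9, 290.1, 180.6], 'confidence': 0.75}]
```

View pics/w3.png

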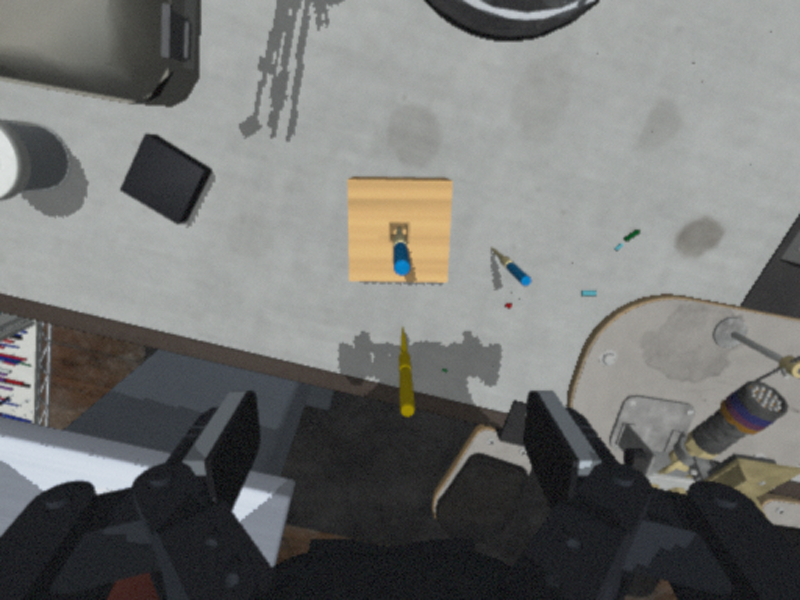

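```bash
python3 - <<'E'
from h import *
d=np.load("w3.npz");C=(d["K"],d["R"],d["t"]);s=1.5625
f=lambda u,v,z:ray(C,((u+.5)/s-.5,(v+.5)/s-.5),z)
P=np.array([f(u,v,.045) for u,v in((348,178),(451,180),(449,283),(348,283))])
print(P.round(4),P.mean(0));print([np.linalg.norm(P[i]-P[(i+1)%4]).round(4) for i in range(4)])
for a,b in((0,3),(1,2)): v=P[a]-P[b];print(np.degrees(np.arctan2(v[1],v[0])))
for a,b in((0,1),(3,2)): v=P[a]-P[b];print(np.degrees(np.arctan2(-v[0],v[1])))
print("hole",f(400,230,.045),"end",f(403,267,.156), "blue2",f(525,280,.08),f(493,250,0),"yellow",f(407,410,.1),f(403,328,0))
E
```

```text
[[ 0.4751 -0.1491  0.045 ]
 [ 0.4926 -0.2206  0.045 ]
 [ 0.4191 -0.2416  0.045 ]
 [ 0.3993 -0.1667  0.045 ]] [ 0.44653635 -0.19451753  0.045     ]
[np.float64(0.0736), np.float64(0.0764), np.float64(0.0774), np.float64(0.0778)]
13.09140580697983
15.921389562954444
13.695697792635798
14.783267975154352
hole [ 0.44874728 -0.19469328  0.045     ] end [ 0.44751604 -0.19469037  0.156     ] blue2 [ 0.44274578 -0.28459138  0.08      ] [ 0.44573113 -0.27796881  0.        ] yellow [ 0.33556679 -0.22939766  0.1       ] [ 0.35790432 -0.22277027  0.        ]
```

jog_arm --moves '[[[2.5,0,0],-0.4,0.6],[[0,0,0],0,0.6],[[0,0,-3],0,0.6],[[0,0,-3],0,0.6],[[0,0,-3],0,0.6],[[0,0,-3],0,0.6],[[0,0,-2.7],0,0.6],[[0,0,0],0,0.6]]'

```text
clock: 8.22
eef_pos: [0.4438, -0.1926, 0.1151]
ee_rot: [-179.5, 0.5, 14.4]
force: [-0.8, 0.5, -1.9]
grip_width: 0.0513
grasp_force: 0.0
```

jog_arm --moves '[[[0,0,0],0,0],[[0,0,0],0,0],[[0,0,0],0,0],[[0,0,0],0,0],[[0,0,0],0,0],[[0,0,0],0,0],[[0,0,0],0,0]]'

```text
clock: 8.8
eef_pos: [0.4489, -0.1959, 0.1241]
ee_rot: [180.0, -0.2, 14.3]
force: [-1.6, 3.1, 7.5]
grip_width: 0.0079
grasp_force: 58.5
```

jog_arm --moves '[[[0,0,0.5],0,0],[[0,0,1],0,0],[[0,0,2],0,0],[[0,0,2],0,0],[[0,0,2],0,0],[[0,0,2],0,0],[[0,0,2],0,0],[[0,0,2],0,0]]'

```text
clock: 9.47
eef_pos: [0.4476, -0.1962, 0.2587]
ee_rot: [179.9, -0.1, 14.3]
force: [-0.1, -0.3, 0.1]
grip_width: 0.0079
grasp_force: 58.5
```

jog_arm --moves '[[[-0.5,3.5,0],0,0],[[-0.5,3.5,0],0,0],[[-0.5,3.5,0],0,0],[[0,3.5,0],0,0],[[0,3.5,0],0,0],[[0.5,3.5,0],1,0],[[0.8,3.5,0],1,0],[[1,3.5,0],1,0]]'

```text
clock: 10.13
eef_pos: [0.4556, 0.0857, 0.258]
ee_rot: [179.9, -0.2, 17.4]
force: [0.1, 0.3, 0.2]
grip_width: 0.0081
grasp_force: 58.6
```

jog_arm --moves '[[[1,3.5,0],1,0],[[1,3.5,0],1,0],[[1,3.5,0],0.5,0],[[1,1.8,0],0,0],[[0,0,0],0,0],[[0,0,0],0,0],[[0,0,0],0,0]]'

```text
clock: 10.72
eef_pos: [0.4956, 0.2067, 0.257]
ee_rot: [180.0, -0.0, 19.8]
force: [-0.6, -0.1, -0.3]
grip_width: 0.0082
grasp_force: 58.7
```

```bash
python3 - <<'E'
from h import *
C=cam("wrist");im=arm.get_image("wrist");s=arm.state();print(s["clock"],s["eef_pos"],s["ee_rot"],s["force"],s["grip_width"])
np.savez("w4.npz",K=C[0],R=C[1],t=C[2],im=im)
print("ap",proj(C,(.4969,.208,.07)));p=np.array(s["eef_pos"])
for L in(.041-.006,0,-.094): print(L,proj(C,p+[0,0,L]))
cv2.imwrite("pics/w4.png",cv2.resize(im[100:300,150:410],(780,600),interpolation=cv2.INTER_CUBIC))
E
```

```text
10.7667 [0.4954996  0.20633464 0.25685123] [ 1.79968687e+02 -3.28516730e-02  1.97716405e+01] [ 0.800843   -0.32497621  0.10511367] 0.00779554740804277
ap [249.20968507 174.60467496]
0.035 [250.92248273 334.7896345 ]
0 [250.6744232  277.61979462]
-0.094 [250.36746635 206.8759938 ]
```

View pics/w4.png

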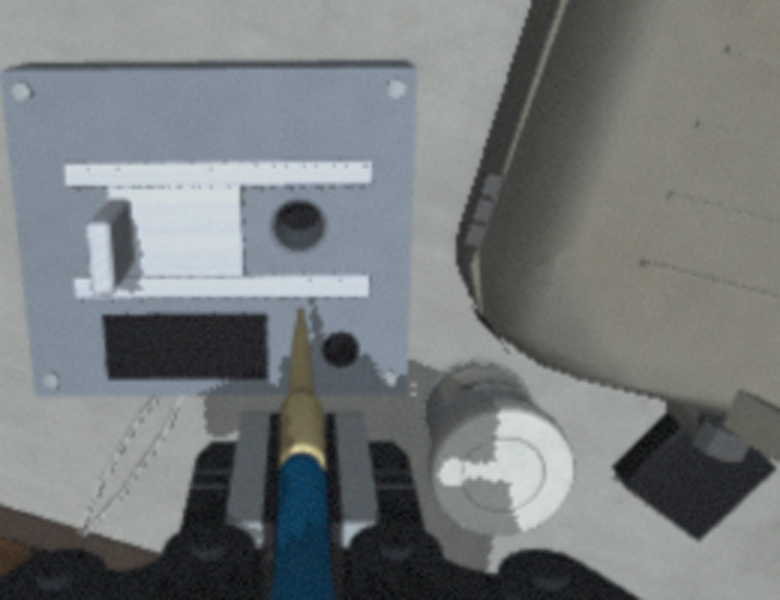

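jog_arm --moves '[[[0.14,0.17,-2],0,0],[[0,0,-2],0,0],[[0,0,-2],0,0],[[0,0,0],0,0],[[0,0,0],0,0],[[0,0,0],0,0]]'

```text
clock: 11.27
eef_pos: [0.4975, 0.2083, 0.1978]
ee_rot: [180.0, -0.1, 19.8]
force: [-0.1, -0.5, 0.4]
grip_width: 0.0081
grasp_force: 58.7
```

```bash
python3 - <<'E'
from h import *
C=cam("wrist");im=arm.get_image("wrist");s=arm.state();print(s["clock"],s["eef_pos"],s["ee_rot"],s["force"],s["grip_width"])
np.savez("w5.npz",K=C[0],R=C[1],t=C[2],im=im)
print("ap",proj(C,(.4969,.208,.07)));p=np.array(s["eef_pos"])
for L in(-.09,-.1,-.11,-.127): print(L,proj(C,p+[0,0,L]))
cv2.imwrite("pics/w5.png",cv2.resize(im[130:250,170:330],(800,600),interpolation=cv2.INTER_CUBIC))
E
```

```text
11.3167 [0.49784212 0.20856294 0.198344  ] [ 1.79982989e+02 -1.72520158e-01  1.97761188e+01] [0.68280509 0.12082531 0.51248088] 0.007960122287094182
ap [250.13981557 194.10836071]
-0.09 [249.87655687 208.47753286]
-0.1 [249.88298028 203.95519862]
-0.11 [249.88889846 199.7885712 ]
-0.127 [249.89795798 193.41030693]
```

View pics/w5.png

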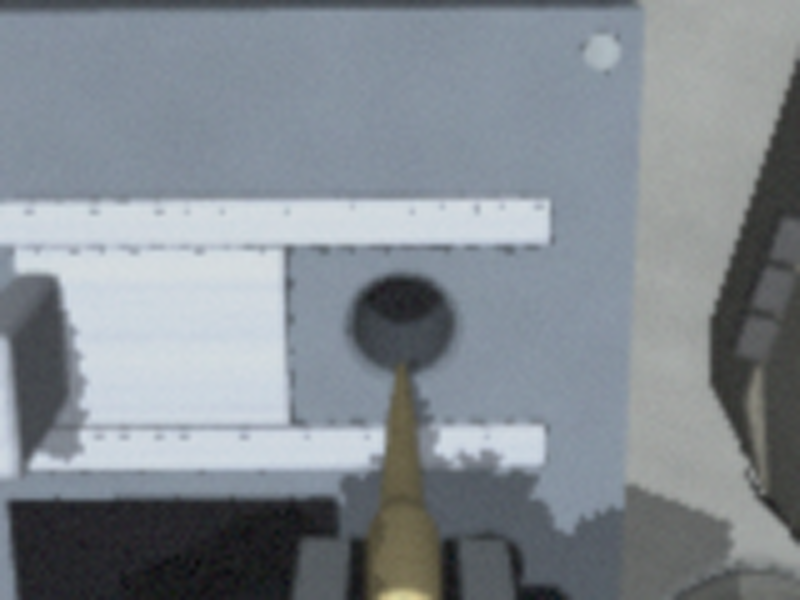

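jog_arm --moves '[[[0,0,-1],0,0],[[0,0,-1],0,0],[[0,0,-1],0,0],[[0,0,-1],0,0],[[0,0,0],0,0],[[0,0,0],0,0]]'

```text
clock: 11.82
eef_pos: [0.4962, 0.2086, 0.1548]
ee_rot: [-180.0, 0.2, 19.8]
force: [0.1, 0.4, 1.1]
grip_width: 0.0082
grasp_force: 58.6
```

jog_arm --moves '[[[0,0,-0.5],0,0],[[0,0,-0.3],0,0],[[0,0,0],0,0],[[0,0,0],0,0]]'

```text
clock: 12.15
eef_pos: [0.4976, 0.209, 0.1492]
ee_rot: [180.0, -0.1, 19.8]
force: [0.6, 0.6, 2.3]
grip_width: 0.0081
grasp_force: 58.8
```

jog_arm --moves '[[[0,0,-0.3],0,0],[[0,0,-0.2],0,0],[[0,0,0],0,0],[[0,0,0],0,0]]'

```text
clock: 12.48
eef_pos: [0.4975, 0.209, 0.1439]
ee_rot: [180.0, -0.1, 19.8]
force: [1.1, 0.7, 4.3]
grip_width: 0.0084
grasp_force: 59.1
```

jog_arm --moves '[[[0,0,-0.2],0,0],[[0,0,-0.2],0,0],[[0,0,0],0,0],[[0,0,0],0,0]]'

```text
clock: 12.82
eef_pos: [0.4982, 0.2092, 0.143]
ee_rot: [180.0, -0.1, 19.8]
force: [-3.9, -0.5, 16.9]
grip_width: 0.0083
grasp_force: 61.1
```

The button has bottomed out: the spring force rose 2.3 → 4.3 N, then jumped to a stop at 17 N. Now I'll hold it there.

jog_arm --moves '[[[0,0,0],0,0],[[0,0,0],0,0],[[0,0,0],0,0],[[0,0,0],0,0],[[0,0,0],0,0],[[0,0,0],0,0],[[0,0,0],0,0],[[0,0,0],0,0]]'

```text
clock: 13.48
eef_pos: [0.4982, 0.2092, 0.143]
ee_rot: [180.0, -0.2, 19.8]
force: [-4.6, -1.3, 17.4]
grip_width: 0.0075
grasp_force: 61.1
```

jog_arm --moves '[[[0,0,0],0,0],[[0,0,0],0,0],[[0,0,0],0,0],[[0,0,0],0,0],[[0,0,0],0,0],[[0,0,0],0,0],[[0,0,0],0,0],[[0,0,0],0,0]]'

```text
clock: 14.15
eef_pos: [0.4982, 0.2092, 0.143]
ee_rot: [180.0, -0.2, 19.8]
force: [-4.0, -1.1, 16.6]
grip_width: 0.0077
grasp_force: 61.1
```

jog_arm --moves '[[[0,0,0],0,0],[[0,0,0],0,0],[[0,0,0],0,0],[[0,0,0],0,0],[[0,0,0],0,0],[[0,0,0],0,0],[[0,0,0],0,0],[[0,0,0],0,0]]'

```text
clock: 14.82
eef_pos: [0.4982, 0.2092, 0.143]
ee_rot: [180.0, -0.2, 19.8]
force: [-2.9, -1.5, 17.5]
grip_width: 0.0079
grasp_force: 61.1
```

jog_arm --moves '[[[0,0,0],0,0],[[0,0,0],0,0],[[0,0,0],0,0],[[0,0,0],0,0],[[0,0,0],0,0],[[0,0,0],0,0],[[0,0,0],0,0],[[0,0,0],0,0]]'

```text
clock: 15.48
eef_pos: [0.4982, 0.2092, 0.143]
ee_rot: [180.0, -0.2, 19.8]
force: [-3.1, -0.7, 17.0]
grip_width: 0.0078
grasp_force: 61.1
```

jog_arm --moves '[[[0,0,0],0,0],[[0,0,0],0,0],[[0,0,0],0,0],[[0,0,0],0,0],[[0,0,0],0,0],[[0,0,0],0,0],[[0,0,0],0,0],[[0,0,0],0,0]]'

```text
clock: 16.15
eef_pos: [0.4982, 0.2092, 0.143]
ee_rot: [180.0, -0.2, 19.8]
force: [-3.9, -1.8, 17.7]
grip_width: 0.008
grasp_force: 61.1
```

```bash
python3 - <<'E'
from h import *
s=arm.state();print(s["clock"],s["eef_pos"],s["force"],s["grasp_force"])
im=arm.get_image("wrist");cv2.imwrite("pics/w6.png",cv2.resize(im,(800,600)))
E
```

```text
16.15 [0.49820748 0.20921831 0.14299892] [-3.887327   -1.83791228 17.730882  ] 61.07866287231445
```

View pics/w6.png

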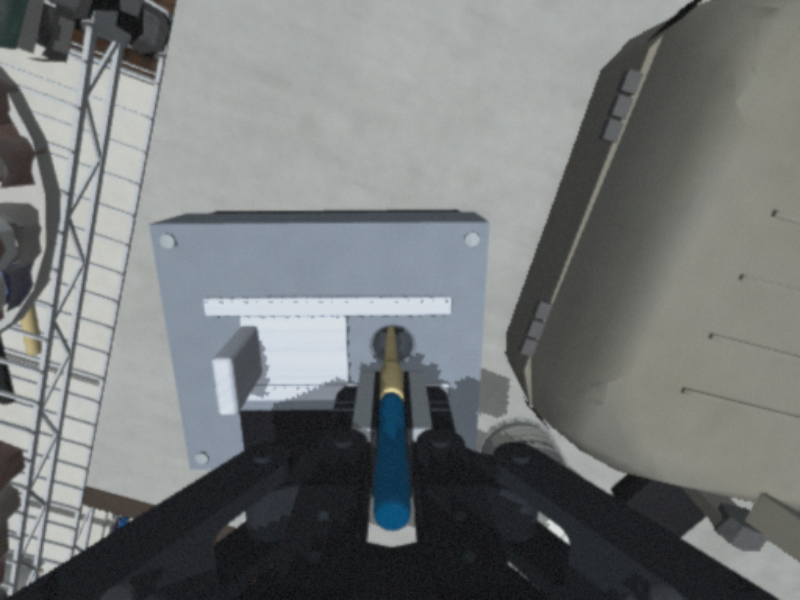

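The wrist picture shows the shutter open, with its plate at (300,355). The pick enters the opening at (393,340) and is still gripped. The TCP stopped at 0.143 m. With 109 mm to the point (TCP 0.124 m at the grasp, tip at 0.015 m), the tip is at 0.034 m, which is the fully-down face.

```bash
python3 -c "
from rig import arm
print(arm.hand_in())"
```

```text
the job is handed in; nothing more can be done
None
```

I handed the job in at about 16 s with the shutter open and the gripped pick holding the reset button fully down, by then for over 3 s; no verdict came back, and I steered clear of the jar, graphite block and tweezers but did not re-measure them.

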